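# Load-test two syringe return springs and reject the tired one

## Robot

A 7-joint arm with a two-finger parallel gripper is mounted at the origin on the work surface. World frame = base frame: x ahead of the robot, y to its left, z up, the work surface at z = 0. Lengths are in m, angles in rad, forces in N, time in s.
With the tool pointing down it reaches from about 0.4 to 0.85 m from the base axis. Payload 4.5 kg.
Tool frame: the origin (TCP) lies at the very end of the fingers, on their centre line; the grasp point (between the pads) lies 19 mm behind it (grip_point_offset is the distance from the TCP to the grasp point, in m); z points along the fingers, x is the direction in which the jaws open and shut, and the axes are right-handed (so a half turn about z gives the same grasp; the last joint's range is limited). The gripper opens to 88 mm and grips with 3 to 60 N. Pads are 18 mm wide; open, the fingers measure 123 mm over their backs; the gripper's body (75 mm by 187 mm) begins 45 mm behind the grasp point.
Start: joints at [-1.096, 0.689, -0.195, 1.565, 0.157, 0.902, -0.215], TCP at [0.267, 0.565, 0.204] pointing down, gripper open.
Joint ranges: [-3.01, 3.01], [-0.46, 2.08], [-1.47, 1.51], [0.13, 2.56], [-1, 4.14], [0.04, 2.09], [-2.66, 2.66]. Speed limits (rad/s): [2.57, 2.57, 3.14, 3.14, 3.14, 3.14, 3.14].

## Interface

Orientations are given as a unit quaternion [w, x, y, z].
In Python, from plant import * gives the robot as it stands.
- The arm moves only by the tool jog_arm, never from a script. Its argument "targets" is a list of rows, each an object of numbers: "tx", "ty", "tz": the shift along the tool's x, y, z in cm; "ax", "ay", "az": the turn, a rotation vector about the tool's x, y, z in degrees; "gripper": the closure, from 0 (fully open) to 1 (shut). In form: [{"tx": .., "ty": .., "tz": .., "ax": .., "ay": .., "az": .., "gripper": ..}, ...]. A call has 1 to 8 rows; each row shifts and turns the commanded pose from where the row before left it, along the tool's axes as they then stand; what a row does not reach is not made up. A row lasts 1/10 s, in which the tool goes at most 50 mm and 8.59 degrees, less where a joint would pass 70% of its speed; a pose out of reach is approached as far as the arm can. A call is refused whole if a number of a shift passes 5 or a number of a turn 8.59, either way. A call with a gripper value outside its range is refused whole. The fingers move at their own pace and stop on an object; "squeeze" is the grip in N (left out, the last holds). Time passes only in rows, so rows that do not move let the fingers close. It gives the time, the measured TCP pose, the force and the opening at its end, in the units of the state.
- get_obs(): the state, without advancing time (a new reading comes with each control period).
- camera(name): name is "side" or "top" or "wrist"; returns a dict with "image" (384x512x3 uint8, red, green, blue), "fx", "fy", "cx", "cy" (pixels), "world_from_camera" (4x4, takes a point from camera to world coordinates); the wrist camera has in their place "hand_eye" (4x4, takes a point from camera to tool coordinates, whose origin is the TCP and whose axes are the tool frame's). Camera axes: x right, y down, z forward; pixel columns grow to the right and rows downward; lengths in m; the calibration is good to about 2 mm. The wrist camera is an equidistant fisheye: a pixel r from the principal point sees the ray r / f radians off the axis. A picture is of the moment at which its call begins: read the wrist's pose just before it. There is no depth.
- sign_off(): hands the job in, once; it reports no verdict.
The state is a dict: "t": time; "joint_pos": joint angles; "joint_vel": joint speeds; "effort": joint torques, N m; "eef_pos": TCP position; "tcp_rot": TCP orientation; "force": force on the tool from outside, world axes, zero at the start; "ft_torque": the same for the moment, N m; "opening": finger opening in m.
Only numpy, scipy, OpenCV 4.12 (cv2) and the standard library are available. Lean on these libraries where they do the work, as an engineer would, in place of code of your own. Each camera call takes 0.05 s, during which the arm holds its last target. There are 200 camera calls.

## Task

Test both vaccinator return springs where they stand on the blue tester: press each knob straight down with about 10 newtons (never 15 or more on the plate) so that its orange drag pointer is left at the loaded length, without moving the pointers by hand. Then lift the tired spring, the one whose pointer was left below the red reference mark, and set it down gently, upright on the floor of the red reject tray; leave the sound spring standing on its seat and the things around undisturbed.

Things in the scene. Friction and masses are not known exactly. Their poses are not given: they have to be found in the camera images.
- tester: spring tester, fixed: blue base plate 125 (x) by 220 (y) by 18 mm, two flush dark round seats 104 mm apart along y. On its +x side, 46 mm from each seat's centre, a post 8 mm across (top 98 mm above the table) with a drag pointer; between the posts a white scale plate, 44 mm wide, with the red mark. Origin: centre of its underside; z up
- mark (a point): middle of the red reference line on the tester's white scale plate, 75.5 mm above the table. With 10 N on it a sound spring leaves its pointer some 6 mm above this height, a tired one some 8 mm below it
- seat_left (a point): centre of the seat on the tester's +y side, on the plate's upper face, 18 mm above the table
- seat_right (a point): centre of the seat on the tester's -y side, on the plate's upper face, 18 mm above the table
- pointer_left: orange drag pointer on the post of the left (tester's +y) seat: 10 mm wide finger reaching 4 mm under the rim of the spring's flange (1 to 6 mm below it at the start) and a needle towards the scale plate. Slides only up and down; the cap pushes it down (0.8 N) and it stays at the lowest height reached. Origin: on the post's axis, level with the finger's upper face, which the flange touches and which is compared with the mark
- pointer_right: orange drag pointer on the post of the right (tester's -y) seat: 10 mm wide finger reaching 4 mm under the rim of the spring's flange (1 to 6 mm below it at the start) and a needle towards the scale plate. Slides only up and down; the cap pushes it down (0.8 N) and it stays at the lowest height reached. Origin: on the post's axis, level with the finger's upper face, which the flange touches and which is compared with the mark
- spring_a: spring cartridge, one of two that look alike, 104 mm tall, 130 g, on a tester seat: steel foot disc 34 mm across, 8 thick; coil 28 across; sliding cap of a flange 56 across, 6 thick (underside 76 mm above the foot's) and a green knob 30 across, 22 tall. Cap travel 40 mm; 1 to 2 N preload, so it lifts by the knob. Either one may be the tired one. Origin: centre of foot's underside, z up its axis
- spring_b: spring cartridge, the other of two that look alike, 104 mm tall, 130 g, on a tester seat: steel foot disc 34 mm across, 8 thick; coil 28 across; sliding cap of a flange 56 across, 6 thick (underside 76 mm above the foot's) and a green knob 30 across, 22 tall. Cap travel 40 mm; 1 to 2 N preload, so it lifts by the knob. Either one may be the tired one. Origin: centre of foot's underside, z up its axis
- knob_a (a point): centre of the knob's flat top face on spring_a; it goes down with the cap (28 mm above the flange's underside)
- knob_b (a point): centre of the knob's flat top face on spring_b; it goes down with the cap (28 mm above the flange's underside)
- tray: red reject tray, fixed, open on top: outside 150 (x) by 130 (y) by 35 mm tall, walls 4 mm, floor 4 mm thick. Origin: centre of its underside
- vial: bystander, loose: amber glass medicine bottle, 44 mm across, 85 mm tall. Origin: centre of its underside
- powder: bystander, loose: yellow powder jar, 56 mm across, 115 mm tall. Origin: centre of its underside
- syringe: bystander, loose: vaccinator handpiece without its spring, lying along its x, about 195 mm long, 36 mm high. Origin: centre of its underside
Not all that is in view belongs to the job. What is shaped like the spring_a but purple or turquoise is not meant.

How it is judged:
By the outcome, as a careful person would: the job done as asked, in the order asked, and still so for the second after the job is handed in, with the robot touching nothing.
It also fails if it takes over 61 s, if anything falls off the work surface, if the arm or the gripper's body presses on something with over 40 N, if the wrist force passes 120 N, or if a joint passes its speed limit or range.

## Working session

There is one attempt and no reset: what is moved stays moved. The work goes in short steps, Python scripts to look and compute and a tool call to move; the robot and the scene stay as the last step left them, time stands still between calls to the robot, and variables do not carry over. Pictures are saved under pics/ and viewed, about 8 in all and at most 12, crops included, and the job is handed in when it is done.

Besides the shell and the picture viewer there is one more tool, called as name([rows], argument=value, ...), one row to a line, values as JSON. jog_arm: Moves the arm, as the interface text tells. Its arguments: {"type":"object","properties":{"targets":{"type":"array","items":{"type":"object","properties":{"tx":{"type":"number"},"ty":{"type":"number"},"tz":{"type":"number"},"ax":{"type":"number"},"ay":{"type":"number"},"az":{"type":"number"},"gripper":{"type":"number"}}}},"squeeze":{"type":"number"}},"required":["targets"]}

```bash
mkdir -p pics; ls; cat > h.py <<'E'
from plant import *
import numpy as np, cv2
from scipy.spatial.transform import Rotation as R
def ray(c,u,v):
    T=np.array(c["world_from_camera"]); d=T[:3,:3]@np.array([(u-c["cx"])/c["fx"],(v-c["cy"])/c["fy"],1.]); return T[:3,3],d
def onz(c,u,v,z):
    o,d=ray(c,u,v); return o+d*(z-o[2])/d[2]
def proj(c,p):
    T=np.linalg.inv(np.array(c["world_from_camera"])); q=T[:3,:3]@np.array(p)+T[:3,3]; return q[0]/q[2]*c["fx"]+c["cx"],q[1]/q[2]*c["fy"]+c["cy"]
def save(n,im): cv2.imwrite("pics/"+n,im[:,:,::-1])
E
python3 - <<'E'
from h import *
s=get_obs(); print({k:np.round(s[k],3) for k in s})
ims=[]
for n in ("side","top"):
    c=camera(n); np.save(n+".npy",c,allow_pickle=True); ims.append(c["image"]); print(n,c["fx"],c["cx"],c["cy"],np.round(c["world_from_camera"],3).tolist())
save("side0.png",cv2.resize(ims[0],(768,576))); save("top0.png",cv2.resize(ims[1],(768,576)))
E
```

```text
pics
{'t': np.float64(0.0), 'joint_pos': array([-1.096,  0.69 , -0.195,  1.566,  0.157,  0.902, -0.215]), 'joint_vel': array([-0.   ,  0.003,  0.   , -0.002,  0.   ,  0.001, -0.   ]), 'effort': array([-0.0000e+00, -5.2755e+01, -1.2670e+00, -1.5342e+01, -5.3000e-02,
        7.0000e-03,  0.0000e+00]), 'eef_pos': array([0.266, 0.565, 0.203]), 'tcp_rot': array([ 0.001,  0.845,  0.535, -0.001]), 'force': array([ 0.109, -0.165, -0.045]), 'ft_torque': array([-0.008, -0.042, -0.01 ]), 'opening': np.float64(0.088)}
side 398.87031461097524 255.5886033767725 193.521152074698 [[0.836, -0.342, 0.43, 0.21], [-0.549, -0.545, 0.633, -0.572], [0.018, -0.765, -0.644, 0.677], [0.0, 0.0, 0.0, 1.0]]
top 496.98369934156915 252.30094909017666 194.54920899484463 [[0.006, -0.988, 0.155, 0.421], [-1.0, -0.006, 0.0, 0.015], [0.001, -0.155, -0.988, 1.175], [0.0, 0.0, 0.0, 1.0]]
```

View pics/side0.png

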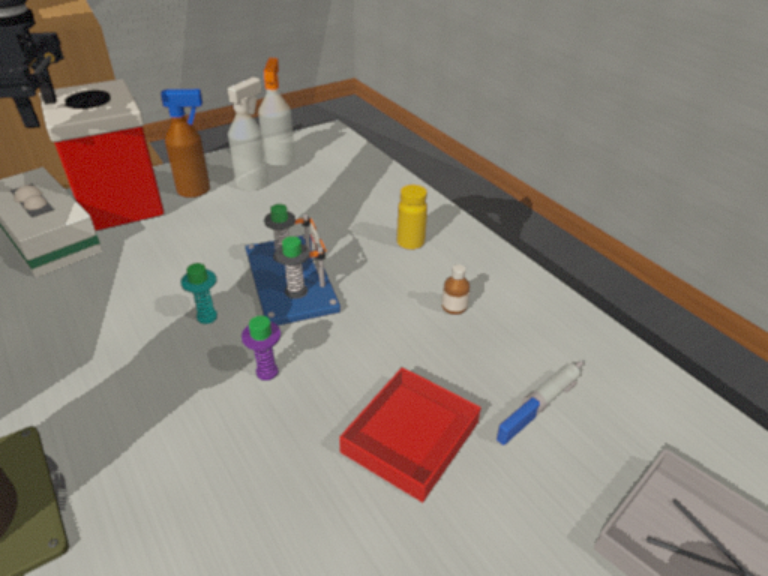

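View pics/top0.png

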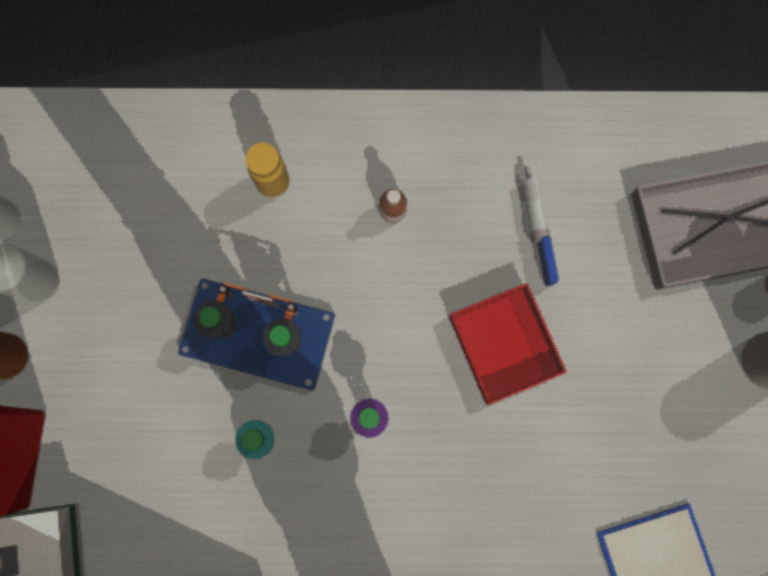

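The top image (display is 1.5x) shows these candidates for the springs. Grey-flanged with green knob on the blue tester: (209,317) and (280,336). Turquoise decoy: (253,439). Purple decoy: (369,418). I choose the two grey ones on the blue plate.

```bash
cat >> h.py <<'E'
def blobs(c,lo,hi,amin):
    m=cv2.inRange(cv2.cvtColor(c["image"],cv2.COLOR_RGB2HSV),lo,hi)
    n,l,st,ce=cv2.connectedComponentsWithStats(m); return m,[(ce[i],st[i],l==i) for i in range(1,n) if st[i][4]>=amin]
E
python3 - <<'E'
from h import *
t=np.load("top.npy",allow_pickle=True).item(); s=np.load("side.npy",allow_pickle=True).item()
for n,c,z in(("top",t,.122),("side",s,.122)):
    for ce,st,_ in blobs(c,(50,110,40),(75,255,255),40)[1]: print(n,"green",ce.round(1),st,onz(c,*ce,z).round(4))
m,b=blobs(t,(100,110,40),(125,255,255),1000)
for ce,st,l in b:
    pts=cv2.findContours(l.astype(np.uint8),0,2)[0]; r=cv2.minAreaRect(max(pts,key=cv2.contourArea)); P=np.array([onz(t,*p,.018) for p in cv2.boxPoints(r)]);print("blue",P.round(4).tolist(),P.mean(0).round(4),[np.linalg.norm(P[i]-P[i-1]).round(4) for i in range(4)])
m1,b=blobs(t,(0,150,60),(6,255,255),1500); m2,b2=blobs(t,(174,150,60),(180,255,255),1500)
for ce,st,l in b+b2:
    pts=cv2.findContours(l.astype(np.uint8),0,2)[0]; r=cv2.minAreaRect(max(pts,key=cv2.contourArea)); P=np.array([onz(t,*p,.035) for p in cv2.boxPoints(r)]);print("red",ce,P.round(4).tolist(),P.mean(0).round(4),[np.linalg.norm(P[i]-P[i-1]).round(4) for i in range(4)])
a=t["image"][180:265,110:230]; b=s["image"][125:225,150:240]
save("crop0.png",np.hstack([cv2.resize(a,(424,300),interpolation=2),cv2.resize(b,(270,300),interpolation=2)]))
E
```

```text
top green [139.7 211. ] [133 205  14  13 143] [0.5499 0.2553 0.122 ]
top green [186.4 223.5] [180 217  14  14 161] [0.5238 0.155  0.122 ]
top green [245.6 278.3] [240 272  12  13 129] [0.4098 0.0282 0.122 ]
top green [167.9 292.9] [161 286  15  15 162] [0.3789 0.1896 0.122 ]
side green [185.6 142.2] [181 137  11  11 106] [0.541  0.2377 0.122 ]
side green [ 41.4 167.9] [ 19 158  46  20 179] [0.2124 0.313  0.122 ]
side green [193.9 164.3] [188 158  13  14 146] [0.516  0.1408 0.122 ]
side green [130.9 182.4] [125 176  13  14 147] [0.3671 0.1528 0.122 ]
side green [172.8 218.2] [166 211  14  16 188] [ 0.3976 -0.0023  0.122 ]
blue [[0.505, 0.3248, 0.018], [0.6241, 0.2987, 0.018], [0.5683, 0.0857, 0.018], [0.451, 0.115, 0.018]] [0.5371 0.206  0.018 ] [np.float64(0.2166), np.float64(0.1219), np.float64(0.2201), np.float64(0.121)]
red [337.07599656 229.03785489] [[0.5669, -0.0942, 0.035], [0.619, -0.2151, 0.035], [0.4798, -0.2699, 0.035], [0.4296, -0.1509, 0.035]] [ 0.5238 -0.1826  0.035 ] [np.float64(0.1485), np.float64(0.1317), np.float64(0.1496), np.float64(0.1292)]
```

View pics/crop0.png

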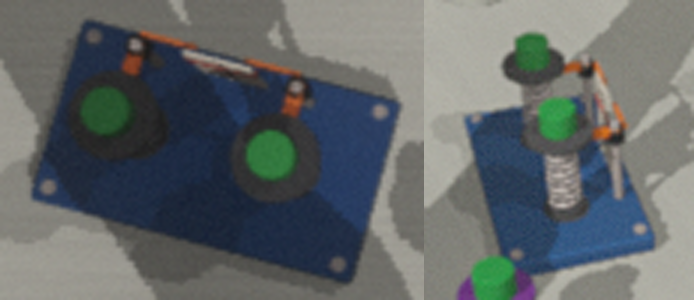

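The crop confirms the choice: grey-flanged green-knobbed springs on the blue plate, knobs at crop (105,110) and (270,155), posts and orange pointers on the far (+x) side. Next I check for obstacles on the way and work out the first move.

```bash
cat >> h.py <<'E'
def togo(x,y,z,yaw=75.4):
    s=get_obs(); r=R.from_quat(np.roll(s["tcp_rot"],-1)); 
    c,n=np.cos(np.radians(yaw)),np.sin(np.radians(yaw)); g=R.from_matrix(np.array([[c,n,0],[n,-c,0],[0,0,-1.]]).T)
    print("t",s["t"].round(2),"eef",s["eef_pos"].round(4),"F",s["force"].round(2),"open",s["opening"].round(4))
    print("shift cm, if turned first:",(g.inv().apply(np.array([x,y,z])-s["eef_pos"])*100).round(2),"present axes:",(r.inv().apply(np.array([x,y,z])-s["eef_pos"])*100).round(2),"turn deg",np.degrees((r.inv()*g).as_rotvec()).round(2))
E
python3 - <<'E'
from h import *
s=np.load("side.npy",allow_pickle=True).item()
for n,u,v in(("bin",103,228),("bin",163,215),("binback",155,150),("brown",190,193),("white",250,186),("or",278,162)): print(n,onz(s,u/1.5,v/1.5,0).round(3))
T=s["world_from_camera"][:2,3]
# heights: top pixel, ground pt below
for n,b,t in(("brown",(190,193),(183,90)),("white",(250,186),(245,80)),("bin",(103,228),(45,133))):
    p=onz(s,b[0]/1.5,b[1]/1.5,0); o,d=ray(s,t[0]/1.5,t[1]/1.5); k=((p[:2]-o[:2])@d[:2])/(d[:2]@d[:2]); print(n,(o+k*d).round(3))
togo(.550,.2555,.19)
E
```

```text
bin [0.297 0.549 0.   ]
bin [0.411 0.533 0.   ]
binback [0.484 0.824 0.   ]
brown [0.487 0.588 0.   ]
white [0.609 0.548 0.   ]
or [0.709 0.616 0.   ]
brown [0.515 0.581 0.223]
white [0.627 0.541 0.234]
bin [0.258 0.55  0.21 ]Traceback (most recent call last):
  File "<stdin>", line 8, in <module>
  File "h.py", line 17, in togo
    print("t",s["t"].round(2),"eef",s["eef_pos"].round(4),"F",s["force"].round(2),"open",s["opening"].round(4))
              ^^^^^^^^^^^^
AttributeError: 'float' object has no attribute 'round'
```

```bash
sed -i 's/s\["t"\].round(2)/round(float(s["t"]),2)/; s/s\["opening"\].round(4)/round(float(s["opening"]),4)/' h.py; python3 -c "
from h import *
togo(.550,.2555,.19)"
```

```text
t 0.1 eef [0.2665 0.5647 0.2034] F [ 0.25 -0.14  0.22] open 0.0877
shift cm, if turned first: [-22.77  35.23   1.34] present axes: [-15.86  38.83   1.37] turn deg [ -0.     0.09 -10.65]
```

jog_arm([
  {"tz": -4},
  {"tz": -4},
  {"tz": -2, "gripper": 1},
], squeeze=20)

```text
$.targets[0]: bad value
```

jog_arm([
  {"tx": 0, "ty": 0, "tz": -4, "ax": 0, "ay": 0, "az": 0, "gripper": 0},
  {"tx": 0, "ty": 0, "tz": -4, "ax": 0, "ay": 0, "az": 0, "gripper": 0},
  {"tx": 0, "ty": 0, "tz": -2, "ax": 0, "ay": 0, "az": 0, "gripper": 1},
], squeeze=20)

```text
t: 0.4
eef_pos: [0.267, 0.5664, 0.3072]
tcp_rot: [-0.001, 0.845, 0.535, 0.002]
force: [-0.2, 0.4, -0.3]
opening: 0.0819
```

jog_arm([
  {"tx": -1.6, "ty": 3.9, "tz": 0, "ax": 0, "ay": 0, "az": 0, "gripper": 1},
  {"tx": -1.6, "ty": 3.9, "tz": 0, "ax": 0, "ay": 0, "az": 0, "gripper": 1},
  {"tx": -1.6, "ty": 3.9, "tz": 0, "ax": 0, "ay": 0, "az": 0, "gripper": 1},
  {"tx": -1.6, "ty": 3.9, "tz": 0, "ax": 0, "ay": 0, "az": 0, "gripper": 1},
  {"tx": -1.6, "ty": 3.9, "tz": 0, "ax": 0, "ay": 0, "az": 0, "gripper": 1},
  {"tx": -1.6, "ty": 3.9, "tz": 0, "ax": 0, "ay": 0, "az": 0, "gripper": 1},
  {"tx": -1.6, "ty": 3.9, "tz": 0, "ax": 0, "ay": 0, "az": 0, "gripper": 1},
  {"tx": -1.6, "ty": 3.9, "tz": 0, "ax": 0, "ay": 0, "az": 0, "gripper": 1},
])

```text
t: 1.2
eef_pos: [0.4949, 0.3148, 0.3038]
tcp_rot: [0.0, 0.845, 0.535, -0.0]
force: [0.8, 0.3, -1.0]
opening: 0.0181
```

jog_arm([
  {"tx": -1.6, "ty": 3.9, "tz": 2, "ax": 0, "ay": 0, "az": 0, "gripper": 1},
  {"tx": -1.6, "ty": 3.9, "tz": 2, "ax": 0, "ay": 0, "az": 0, "gripper": 1},
  {"tx": 0, "ty": 0, "tz": 3, "ax": 0, "ay": 0, "az": -5.3, "gripper": 1},
  {"tx": 0, "ty": 0, "tz": 3, "ax": 0, "ay": 0, "az": -5.3, "gripper": 1},
  {"tx": 0, "ty": 0, "tz": 0, "ax": 0, "ay": 0, "az": 0, "gripper": 1},
  {"tx": 0, "ty": 0, "tz": 0, "ax": 0, "ay": 0, "az": 0, "gripper": 1},
])

```text
t: 1.8
eef_pos: [0.5509, 0.2543, 0.2042]
tcp_rot: [-0.0, 0.792, 0.61, -0.0]
force: [0.2, -0.2, 0.0]
opening: 0.0005
```

```bash
python3 - <<'E'
from h import *
togo(.550,.2555,.15)
s=camera("side");save("side1.png",cv2.resize(s["image"][60:240,110:290],(540,540),interpolation=2))
w=camera("wrist"); save("w1.png",w["image"]); np.save("wrist.npy",w,allow_pickle=True)
E
```

```text
t 1.8 eef [0.5509 0.2543 0.2042] F [ 0.2  -0.17  0.04] open 0.0005
shift cm, if turned first: [ 0.09 -0.11  5.42] present axes: [ 0.09 -0.11  5.42] turn deg [-0.05  0.02 -0.16]
```

View pics/w1.png

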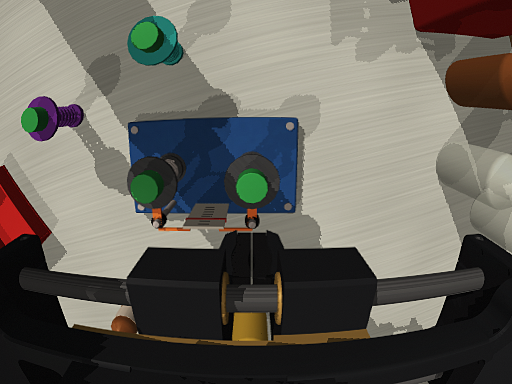

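The wrist view shows the two knobs at (252,187) and (147,187) with the fingertips just in front at (250,240). I cross-check the knob positions from this camera.

```bash
cat >> h.py <<'E'
def wray(c,u,v,s):
    d=np.array([(u-c["cx"])/c["fx"],(v-c["cy"])/c["fy"]]); th=np.hypot(*d); d=np.r_[d/th*np.sin(th),np.cos(th)]
    H=np.array(c["hand_eye"]); r=R.from_quat(np.roll(s["tcp_rot"],-1)); return r.apply(H[:3,3])+s["eef_pos"], r.apply(H[:3,:3]@d)
def wonz(c,u,v,s,z):
    o,d=wray(c,u,v,s); return o+d*(z-o[2])/d[2]
E
python3 - <<'E'
from h import *
w=np.load("wrist.npy",allow_pickle=True).item(); s=get_obs()
print(w["fx"],w["cx"],w["cy"],np.array(w["hand_eye"]).round(3).tolist())
for ce,st,l in blobs(w,(50,110,40),(75,255,255),300)[1]: print(ce.round(1),st,wonz(w,*ce,s,.122).round(4))
for n,u,v,z in(("scrL",290,126,.018),("scrR",134,129,.018),("cornFL",296,213,.018),("postL",252,222,.098),("postR",157,223,.098)): print(n,wonz(w,u,v,s,z).round(4))
E
```

```text
297.3186396354542 251.244492250003 195.44529311370835 [[1.0, -0.0, -0.001, -0.002], [0.001, 0.96, 0.281, -0.071], [0.001, -0.281, 0.96, -0.18], [0.0, 0.0, 0.0, 1.0]]
[144.6  35.9] [131  22  28  31 632] [0.3862 0.1964 0.122 ]
[ 31.4 118.4] [ 21 107  27  26 415] [0.4142 0.046  0.122 ]
[251.4 185.6] [236 168  32  36 884] [0.5485 0.2543 0.122 ]
[145.3 186.1] [130 170  33  34 776] [0.5226 0.1561 0.122 ]
scrL [0.513  0.3132 0.018 ]
scrR [0.4618 0.1202 0.018 ]
cornFL [0.6258 0.2953 0.018 ]
postL [0.5924 0.2435 0.098 ]
postR [0.5684 0.1439 0.098 ]
```

jog_arm([
  {"tx": 0, "ty": -0.1, "tz": 3.5, "ax": 0, "ay": 0, "az": 0, "gripper": 1},
  {"tx": 0.05, "ty": 0, "tz": 3, "ax": 0, "ay": 0, "az": 0, "gripper": 1},
  {"tx": 0, "ty": 0, "tz": 1, "ax": 0, "ay": 0, "az": 0, "gripper": 1},
  {"tx": 0, "ty": 0, "tz": 0.5, "ax": 0, "ay": 0, "az": 0, "gripper": 1},
  {"tx": 0, "ty": 0, "tz": 0.2, "ax": 0, "ay": 0, "az": 0, "gripper": 1},
  {"tx": 0, "ty": 0, "tz": 0.2, "ax": 0, "ay": 0, "az": 0, "gripper": 1},
  {"tx": 0, "ty": 0, "tz": 0.2, "ax": 0, "ay": 0, "az": 0, "gripper": 1},
  {"tx": 0, "ty": 0, "tz": 0, "ax": 0, "ay": 0, "az": 0, "gripper": 1},
])

```text
t: 2.7
eef_pos: [0.5506, 0.255, 0.1186]
tcp_rot: [0.0, 0.792, 0.611, 0.0]
force: [-0.6, -0.4, -0.4]
opening: 0.0004
```

jog_arm([
  {"tx": 0, "ty": 0, "tz": 0.2, "ax": 0, "ay": 0, "az": 0, "gripper": 1},
  {"tx": 0, "ty": 0, "tz": 0.1, "ax": 0, "ay": 0, "az": 0, "gripper": 1},
  {"tx": 0, "ty": 0, "tz": 0, "ax": 0, "ay": 0, "az": 0, "gripper": 1},
])

```text
t: 3.0
eef_pos: [0.5502, 0.2549, 0.115]
tcp_rot: [-0.0, 0.792, 0.611, -0.0]
force: [0.1, -0.6, -0.6]
opening: 0.0007
```

```bash
python3 - <<'E'
from h import *
togo(.5495,.255,.11)
print(get_obs()["ft_torque"])
s=camera("side"); w=camera("wrist")
save("p1.png",np.hstack([cv2.resize(s["image"][110:210,150:250],(400,400),interpolation=2),cv2.resize(w["image"][130:260,160:290],(400,400),interpolation=2)]))
E
```

```text
t 3.0 eef [0.5502 0.2549 0.115 ] F [ 0.1  -0.63 -0.63] open 0.0007
shift cm, if turned first: [-0.01 -0.07  0.5 ] present axes: [-0.01 -0.07  0.5 ] turn deg [-0.01  0.01 -0.05]
[-0.00355522 -0.01771717 -0.02548947]
```

View pics/p1.png

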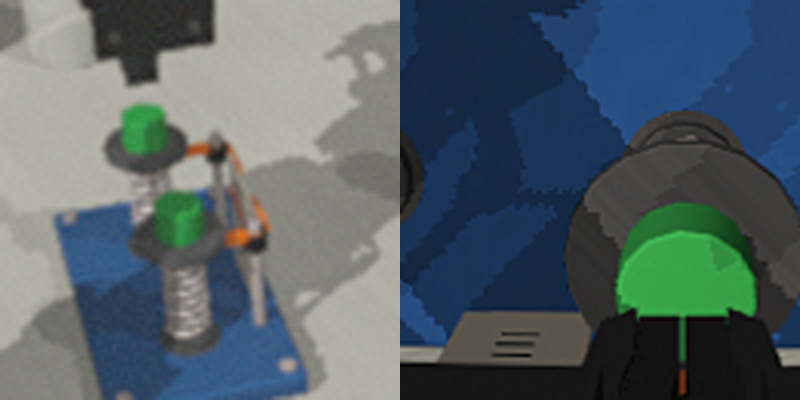

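The side crop shows the fingertips at image (185,130) and the knob top at about (186,137), so there seems to be a gap still. I compare this with the projections.

```bash
python3 - <<'E'
from h import *
s=np.load("side.npy",allow_pickle=True).item(); t=camera("top")
print("TCP side",proj(s,(.5502,.2549,.115)),"knobtop L",proj(s,(.5495,.255,.122)),"R",proj(s,(.5235,.1555,.122)))
print("L seat",proj(s,(.5495,.255,.018)),"R seat",proj(s,(.5235,.1555,.018)))
print("corners",[np.round(proj(s,p),1) for p in((.505,.3248,.018),(.451,.115,.018),(.5683,.0857,.018))])
# two-view triangulation of knobs
t0=np.load("top.npy",allow_pickle=True).item()
for a,b in(((139.7,211),(185.6,139)),((186.4,223.5),(193.9,160.5))):
    o1,d1=ray(t0,*a);o2,d2=ray(s,*b);k=np.linalg.lstsq(np.c_[d1,-d2],o2-o1,rcond=None)[0];print((o1+k[0]*d1).round(4),(o2+k[1]*d2).round(4))
E
```

```text
TCP side (np.float64(186.18686527277845), np.float64(140.34321392074793)) knobtop L (np.float64(185.66566140628206), np.float64(138.08990884983444)) R (np.float64(193.99585788623725), np.float64(160.20677874683366))
L seat (np.float64(189.27859181589113), np.float64(170.48845854295277)) R seat (np.float64(197.3249379857158), np.float64(193.510478473392))
corners [array([163.9, 162.9]), array([178. , 212.9]), array([226.2, 202.6])]
[0.5504 0.2561 0.1185] [0.5496 0.2564 0.1185]
[0.5239 0.155  0.1214] [0.5231 0.1554 0.1214]
```

```bash
python3 - <<'E'
from h import *
s=np.load("side.npy",allow_pickle=True).item()
print("start TCP side (x1.5)",np.array(proj(s,(.266,.565,.203)))*1.5)
ob=get_obs(); print(ob["eef_pos"],ob["joint_pos"].round(3)); w=camera("wrist"); print(np.array(w["hand_eye"]).round(4).tolist())
H=np.linalg.inv(np.array(w["hand_eye"]))
for p in((0,0,0),(0,0,-.03),(-.009,0,-.0),(0,-.009,0)):
    q=H[:3,:3]@np.array(p)+H[:3,3]; th=np.arctan2(np.hypot(q[0],q[1]),q[2]); d=q[:2]/np.hypot(q[0],q[1])*th*w["fx"]; print(p,d+[w["cx"],w["cy"]])
for ce,st,l in blobs(w,(50,110,40),(75,255,255),100)[1]: print(ce.round(1),st,wonz(w,*ce,ob,.122).round(4))
c2=camera("side"); a=c2["image"][20:220,100:300]
save("p2.png",np.hstack([cv2.resize(a,(400,400),interpolation=2),cv2.resize(s["image"][0:100,0:100],(400,400),interpolation=2)]))
E
```

```text
start TCP side (x1.5) [ 49.49536027 132.53980062]
[0.55027583 0.25491368 0.11513002] [-0.393  0.78  -0.207  1.704  0.232  0.682  0.593]
[[1.0, -0.0005, -0.0013, -0.0016], [0.0009, 0.9596, 0.2813, -0.0714], [0.0011, -0.2813, 0.9596, -0.1804], [0.0, 0.0, 0.0, 1.0]]
(0, 0, 0) [254.15051045 222.68505572]
(0, 0, -0.03) [254.57959968 242.41700561]
(-0.009, 0, -0.0) [240.34062712 222.67891537]
(0, -0.009, 0) [254.18316865 209.64249359]
[108.3  15.4] [  86    0   46   35 1254] [0.3934 0.2015 0.122 ]
[252.3 216.3] [ 229  195   47   52 1465] [0.5432 0.2555 0.122 ]
[107.7 219.1] [  85  196   47   48 1617] [0.5214 0.1597 0.122 ]
```

View pics/p2.png

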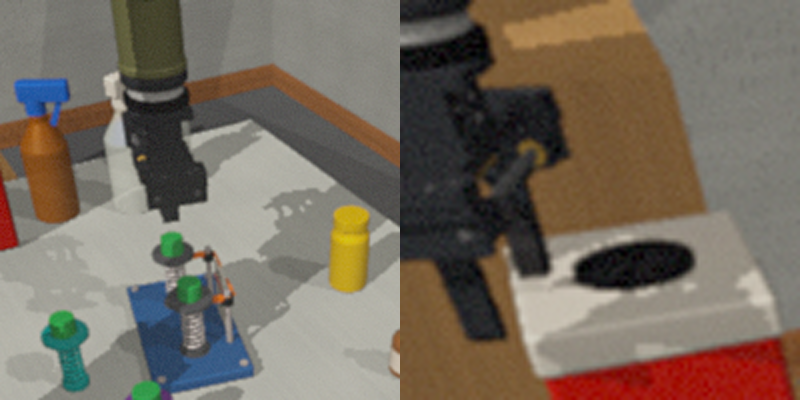

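Fingertips look about 30 mm higher than the reported TCP in both views, and there is no contact at 0.115. I estimate the pose offset from the wrist views using known landmarks before probing down.

```bash
python3 - <<'E'
from h import *
from scipy.optimize import least_squares
t0=np.load("top.npy",allow_pickle=True).item()
K={"L":onz(t0,139.7,211,.121),"R":onz(t0,186.4,223.5,.121),"P":onz(t0,245.6,278.3,.103),"T":onz(t0,167.9,292.9,.103)}
q=[-.0,.792,.611,0]
A=dict(eef_pos=np.array([.5509,.2543,.2042]),tcp_rot=np.array(q)); B=dict(eef_pos=np.array([.5503,.2549,.1151]),tcp_rot=np.array(q))
w=np.load("wrist.npy",allow_pickle=True).item()
obs=[("T",A,144.6,35.9),("P",A,31.4,118.4),("L",A,251.4,185.6),("R",A,145.3,186.1),("R",B,107.7,219.1)]
def f(p,full=0):
    e=[]
    for n,s,u,v in obs:
        o,d=wray(w,u,v,s); dr=R.from_rotvec(p[3:]).apply(d); o=o+p[:3]; x=o+dr*(K[n][2]-o[2])/dr[2]; e+=list((x-K[n])[:2]*1000)
    return np.array(e)
print(f(np.zeros(6)).round(1))
r=least_squares(lambda p:f(np.r_[p,0,0,0]),np.zeros(3)); print("shift only",(r.x*1000).round(1),r.fun.round(1))
r=least_squares(f,np.zeros(6)); print("shift+tilt mm/deg",(r.x[:3]*1000).round(1),np.degrees(r.x[3:]).round(2),r.fun.round(1))
E
```

```text
[ 0.3 -2.4 -1.3  1.  -3.  -2.1 -2.6  0.2 -2.3  4. ]
shift only [1.8 2.3 5.3] [ 0.1 -1.6 -0.9 -1.3  0.1 -0.2 -0.   0.1  0.7  2.9]
shift+tilt mm/deg [-3.1 -1.   9. ] [ 0.85 -0.93  0.12] [-0.2 -1.1 -0.4  0.4  0.8  0.4  0.1 -0.3 -0.3  0.6]
```

jog_arm([
  {"tx": 0, "ty": 0, "tz": 0.3, "ax": 0, "ay": 0, "az": 0, "gripper": 1},
  {"tx": 0, "ty": 0, "tz": 0.2, "ax": 0, "ay": 0, "az": 0, "gripper": 1},
  {"tx": 0, "ty": 0, "tz": 0, "ax": 0, "ay": 0, "az": 0, "gripper": 1},
])

```text
t: 3.55
eef_pos: [0.55, 0.2548, 0.1097]
tcp_rot: [-0.0, 0.791, 0.611, -0.0]
force: [0.2, 0.1, 0.7]
opening: 0.0006
```

jog_arm([
  {"tx": 0, "ty": 0, "tz": 0.2, "ax": 0, "ay": 0, "az": 0, "gripper": 1},
  {"tx": 0, "ty": 0, "tz": 0.2, "ax": 0, "ay": 0, "az": 0, "gripper": 1},
  {"tx": 0, "ty": 0, "tz": 0, "ax": 0, "ay": 0, "az": 0, "gripper": 1},
])

```text
t: 3.85
eef_pos: [0.5501, 0.2548, 0.1058]
tcp_rot: [-0.0, 0.792, 0.611, -0.0]
force: [-0.0, 0.0, 0.2]
opening: 0.0004
```

jog_arm([
  {"tx": 0, "ty": 0, "tz": 0.2, "ax": 0, "ay": 0, "az": 0, "gripper": 1},
  {"tx": 0, "ty": 0, "tz": 0.2, "ax": 0, "ay": 0, "az": 0, "gripper": 1},
  {"tx": 0, "ty": 0, "tz": 0, "ax": 0, "ay": 0, "az": 0, "gripper": 1},
])

```text
t: 4.15
eef_pos: [0.5501, 0.2549, 0.1018]
tcp_rot: [-0.0, 0.791, 0.611, -0.0]
force: [0.3, -0.0, 0.0]
opening: 0.0004
```

jog_arm([
  {"tx": 0, "ty": 0, "tz": 0.2, "ax": 0, "ay": 0, "az": 0, "gripper": 1},
  {"tx": 0, "ty": 0, "tz": 0.2, "ax": 0, "ay": 0, "az": 0, "gripper": 1},
  {"tx": 0, "ty": 0, "tz": 0, "ax": 0, "ay": 0, "az": 0, "gripper": 1},
])

```text
t: 4.45
eef_pos: [0.5501, 0.2548, 0.0978]
tcp_rot: [-0.0, 0.792, 0.611, -0.0]
force: [-0.3, -0.5, 0.5]
opening: 0.0008
```

```bash
python3 - <<'E'
from h import *
togo(.5495,.255,.09)
s=camera("side"); w=camera("wrist")
save("p3.png",np.hstack([cv2.resize(s["image"][110:210,150:250],(400,400),interpolation=2),cv2.resize(w["image"][150:280,160:290],(400,400),interpolation=2)]))
E
```

```text
t 4.45 eef [0.5501 0.2548 0.0978] F [-0.27 -0.52  0.47] open 0.0008
shift cm, if turned first: [ 0.   -0.06  0.78] present axes: [ 0.   -0.06  0.78] turn deg [-0.02  0.02 -0.05]
```

View pics/p3.png

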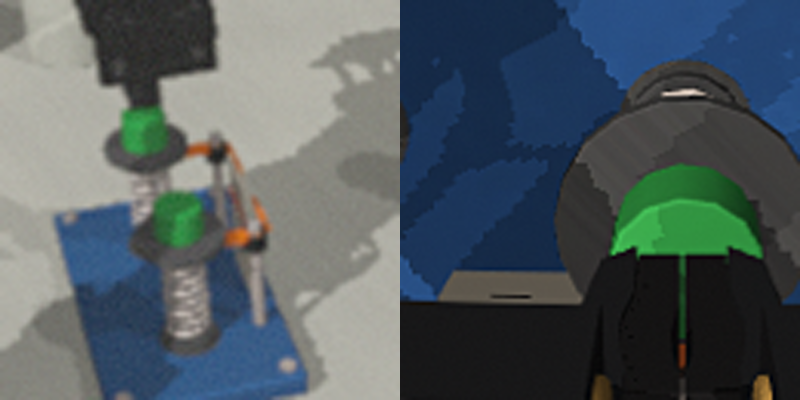

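The fingertips now reach the knob top, at (143,108) in the crop and centred sideways. The tips are therefore about 25 mm short of the stated TCP when shut. I press on in small steps.

jog_arm([
  {"tx": 0, "ty": -0.1, "tz": 0.1, "ax": 0, "ay": 0, "az": 0, "gripper": 1},
  {"tx": 0, "ty": 0, "tz": 0.1, "ax": 0, "ay": 0, "az": 0, "gripper": 1},
  {"tx": 0, "ty": 0, "tz": 0, "ax": 0, "ay": 0, "az": 0, "gripper": 1},
])

```text
t: 4.85
eef_pos: [0.5492, 0.2552, 0.096]
tcp_rot: [-0.0, 0.791, 0.611, -0.0]
force: [0.1, -0.2, -0.4]
opening: 0.0007
```

jog_arm([
  {"tx": 0, "ty": 0, "tz": 0.2, "ax": 0, "ay": 0, "az": 0, "gripper": 1},
  {"tx": 0, "ty": 0, "tz": 0, "ax": 0, "ay": 0, "az": 0, "gripper": 1},
])

```text
t: 5.05
eef_pos: [0.5492, 0.2551, 0.0939]
tcp_rot: [-0.0, 0.792, 0.611, -0.0]
force: [-0.2, 0.2, -0.4]
opening: 0.0003
```

jog_arm([
  {"tx": 0, "ty": 0, "tz": 0.2, "ax": 0, "ay": 0, "az": 0, "gripper": 1},
  {"tx": 0, "ty": 0, "tz": 0, "ax": 0, "ay": 0, "az": 0, "gripper": 1},
])

```text
t: 5.25
eef_pos: [0.5491, 0.2551, 0.0918]
tcp_rot: [-0.0, 0.792, 0.611, -0.0]
force: [-0.3, 0.6, 0.4]
opening: 0.0005
```

jog_arm([
  {"tx": 0, "ty": 0, "tz": 0.2, "ax": 0, "ay": 0, "az": 0, "gripper": 1},
  {"tx": 0, "ty": 0, "tz": 0, "ax": 0, "ay": 0, "az": 0, "gripper": 1},
])

```text
t: 5.45
eef_pos: [0.5491, 0.2551, 0.0899]
tcp_rot: [-0.0, 0.792, 0.611, -0.0]
force: [-0.0, 0.6, -0.3]
opening: 0.0002
```

jog_arm([
  {"tx": 0, "ty": 0, "tz": 0.2, "ax": 0, "ay": 0, "az": 0, "gripper": 1},
  {"tx": 0, "ty": 0, "tz": 0, "ax": 0, "ay": 0, "az": 0, "gripper": 1},
])

```text
t: 5.65
eef_pos: [0.5494, 0.2552, 0.088]
tcp_rot: [-0.0, 0.792, 0.611, 0.0]
force: [0.1, -0.1, -0.1]
opening: 0.0006
```

jog_arm([
  {"tx": 0, "ty": 0, "tz": 0.2, "ax": 0, "ay": 0, "az": 0, "gripper": 1},
  {"tx": 0, "ty": 0, "tz": 0, "ax": 0, "ay": 0, "az": 0, "gripper": 1},
])

```text
t: 5.85
eef_pos: [0.5494, 0.2553, 0.086]
tcp_rot: [-0.0, 0.792, 0.611, 0.0]
force: [-0.4, -0.0, 1.6]
opening: 0.0005
```

jog_arm([
  {"tx": 0, "ty": 0, "tz": 0.2, "ax": 0, "ay": 0, "az": 0, "gripper": 1},
  {"tx": 0, "ty": 0, "tz": 0, "ax": 0, "ay": 0, "az": 0, "gripper": 1},
])

```text
t: 6.05
eef_pos: [0.5494, 0.2552, 0.0841]
tcp_rot: [-0.0, 0.792, 0.611, 0.0]
force: [-1.1, 0.1, 1.4]
opening: 0.0006
```

jog_arm([
  {"tx": 0, "ty": 0, "tz": 0.2, "ax": 0, "ay": 0, "az": 0, "gripper": 1},
  {"tx": 0, "ty": 0, "tz": 0, "ax": 0, "ay": 0, "az": 0, "gripper": 1},
])

```text
t: 6.25
eef_pos: [0.5494, 0.2553, 0.0821]
tcp_rot: [0.0, 0.791, 0.611, 0.0]
force: [0.3, 0.4, 3.0]
opening: 0.0005
```

jog_arm([
  {"tx": 0, "ty": 0, "tz": 0.2, "ax": 0, "ay": 0, "az": 0, "gripper": 1},
  {"tx": 0, "ty": 0, "tz": 0, "ax": 0, "ay": 0, "az": 0, "gripper": 1},
])

```text
t: 6.45
eef_pos: [0.5494, 0.2553, 0.0801]
tcp_rot: [0.0, 0.791, 0.611, 0.0]
force: [-0.6, 0.2, 3.6]
opening: 0.0003
```

jog_arm([
  {"tx": 0, "ty": 0, "tz": 0.2, "ax": 0, "ay": 0, "az": 0, "gripper": 1},
  {"tx": 0, "ty": 0, "tz": 0, "ax": 0, "ay": 0, "az": 0, "gripper": 1},
])

```text
t: 6.65
eef_pos: [0.5494, 0.2553, 0.078]
tcp_rot: [-0.0, 0.792, 0.611, 0.0]
force: [-0.5, -0.2, 4.2]
opening: 0.0006
```

jog_arm([
  {"tx": 0, "ty": 0, "tz": 0.2, "ax": 0, "ay": 0, "az": 0, "gripper": 1},
  {"tx": 0, "ty": 0, "tz": 0, "ax": 0, "ay": 0, "az": 0, "gripper": 1},
])

```text
t: 6.85
eef_pos: [0.5494, 0.2553, 0.0761]
tcp_rot: [-0.0, 0.792, 0.611, 0.0]
force: [-0.0, -0.4, 4.1]
opening: 0.0004
```

jog_arm([
  {"tx": 0, "ty": 0, "tz": 0.2, "ax": 0, "ay": 0, "az": 0, "gripper": 1},
  {"tx": 0, "ty": 0, "tz": 0.2, "ax": 0, "ay": 0, "az": 0, "gripper": 1},
  {"tx": 0, "ty": 0, "tz": 0, "ax": 0, "ay": 0, "az": 0, "gripper": 1},
])

```text
t: 7.15
eef_pos: [0.5495, 0.2553, 0.0722]
tcp_rot: [0.0, 0.792, 0.611, 0.0]
force: [-0.1, -1.2, 5.0]
opening: 0.0006
```

jog_arm([
  {"tx": 0, "ty": 0, "tz": 0.2, "ax": 0, "ay": 0, "az": 0, "gripper": 1},
  {"tx": 0, "ty": 0, "tz": 0.2, "ax": 0, "ay": 0, "az": 0, "gripper": 1},
  {"tx": 0, "ty": 0, "tz": 0, "ax": 0, "ay": 0, "az": 0, "gripper": 1},
])

```text
t: 7.45
eef_pos: [0.5495, 0.2553, 0.0684]
tcp_rot: [0.0, 0.792, 0.611, 0.0]
force: [-0.7, 0.3, 7.4]
opening: 0.0006
```

jog_arm([
  {"tx": 0, "ty": 0, "tz": 0.2, "ax": 0, "ay": 0, "az": 0, "gripper": 1},
  {"tx": 0, "ty": 0, "tz": 0.1, "ax": 0, "ay": 0, "az": 0, "gripper": 1},
  {"tx": 0, "ty": 0, "tz": 0, "ax": 0, "ay": 0, "az": 0, "gripper": 1},
])

```text
t: 7.75
eef_pos: [0.5495, 0.2553, 0.0656]
tcp_rot: [0.0, 0.792, 0.611, 0.0]
force: [-0.0, -0.4, 8.8]
opening: 0.0007
```

jog_arm([
  {"tx": 0, "ty": 0, "tz": 0.2, "ax": 0, "ay": 0, "az": 0, "gripper": 1},
  {"tx": 0, "ty": 0, "tz": 0, "ax": 0, "ay": 0, "az": 0, "gripper": 1},
])

```text
t: 7.95
eef_pos: [0.5495, 0.2553, 0.0637]
tcp_rot: [0.0, 0.792, 0.611, 0.0]
force: [-0.6, -0.4, 8.9]
opening: 0.0002
```

```bash
cat >> h.py <<'E'
def favg(n=8):
    f=[]
    for i in range(n): camera("top"); f.append(get_obs()["force"])
    print("mean F",np.mean(f,0).round(2),"sd",np.std(f,0).round(2),"eef",get_obs()["eef_pos"].round(4))
E
python3 -c "
from h import *
favg()"
```

```text
mean F [-1.19 -0.9   8.73] sd [0.56 0.39 0.35] eef [0.5495 0.2553 0.0638]
```

jog_arm([
  {"tx": 0, "ty": 0, "tz": 0.2, "ax": 0, "ay": 0, "az": 0, "gripper": 1},
  {"tx": 0, "ty": 0, "tz": 0.15, "ax": 0, "ay": 0, "az": 0, "gripper": 1},
  {"tx": 0, "ty": 0, "tz": 0, "ax": 0, "ay": 0, "az": 0, "gripper": 1},
])

```text
t: 8.65
eef_pos: [0.5495, 0.2553, 0.0603]
tcp_rot: [0.0, 0.792, 0.611, 0.0]
force: [-1.6, -0.6, 10.0]
opening: 0.0004
```

```bash
python3 -c "
from h import *
favg()"
```

```text
mean F [-0.96 -0.77  9.46] sd [0.38 0.4  0.48] eef [0.5495 0.2553 0.0604]
```

jog_arm([
  {"tx": 0, "ty": 0, "tz": 0.1, "ax": 0, "ay": 0, "az": 0, "gripper": 1},
  {"tx": 0, "ty": 0, "tz": 0, "ax": 0, "ay": 0, "az": 0, "gripper": 1},
  {"tx": 0, "ty": 0, "tz": 0, "ax": 0, "ay": 0, "az": 0, "gripper": 1},
])

```text
t: 9.35
eef_pos: [0.5495, 0.2553, 0.0595]
tcp_rot: [0.0, 0.792, 0.611, 0.0]
force: [-1.2, -1.0, 10.2]
opening: 0.0005
```

```bash
python3 -c "
from h import *
favg(6)"
```

```text
mean F [-1.53 -0.59 10.18] sd [0.62 0.37 0.25] eef [0.5495 0.2553 0.0594]
```

jog_arm([
  {"tx": 0, "ty": 0, "tz": -0.5, "ax": 0, "ay": 0, "az": 0, "gripper": 1},
  {"tx": 0, "ty": 0, "tz": -1, "ax": 0, "ay": 0, "az": 0, "gripper": 1},
  {"tx": 0, "ty": 0, "tz": -1, "ax": 0, "ay": 0, "az": 0, "gripper": 1},
  {"tx": 0, "ty": 0, "tz": -1, "ax": 0, "ay": 0, "az": 0, "gripper": 1},
  {"tx": 0, "ty": 0, "tz": -2, "ax": 0, "ay": 0, "az": 0, "gripper": 1},
  {"tx": 0, "ty": 0, "tz": 0, "ax": 0, "ay": 0, "az": 0, "gripper": 1},
  {"tx": 0, "ty": 0, "tz": 0, "ax": 0, "ay": 0, "az": 0, "gripper": 1},
])

```text
t: 10.35
eef_pos: [0.5491, 0.255, 0.1134]
tcp_rot: [-0.0, 0.792, 0.611, -0.0]
force: [0.3, 0.2, -0.3]
opening: 0.0003
```

```bash
python3 -c "
from h import *
favg(4); togo(.5235,.1557,.100)"
```

```text
mean F [-0.06 -0.01 -0.07] sd [0.51 0.33 0.45] eef [0.5487 0.2548 0.1126]
t 10.55 eef [0.5487 0.2548 0.1126] F [0.69 0.09 0.17] open 0.0004
shift cm, if turned first: [-10.22   0.06   1.26] present axes: [-10.22   0.07   1.27] turn deg [-0.08  0.07 -0.05]
```

jog_arm([
  {"tx": -2.6, "ty": 0.05, "tz": 0, "ax": 0, "ay": 0, "az": 0, "gripper": 1},
  {"tx": -2.6, "ty": 0, "tz": 0, "ax": 0, "ay": 0, "az": 0, "gripper": 1},
  {"tx": -2.5, "ty": 0, "tz": 0, "ax": 0, "ay": 0, "az": 0, "gripper": 1},
  {"tx": -2.5, "ty": 0, "tz": 0, "ax": 0, "ay": 0, "az": 0, "gripper": 1},
  {"tx": 0, "ty": 0, "tz": 1, "ax": 0, "ay": 0, "az": 0, "gripper": 1},
  {"tx": 0, "ty": 0, "tz": 1, "ax": 0, "ay": 0, "az": 0, "gripper": 1},
  {"tx": 0, "ty": 0, "tz": 0.2, "ax": 0, "ay": 0, "az": 0, "gripper": 1},
  {"tx": 0, "ty": 0, "tz": 0, "ax": 0, "ay": 0, "az": 0, "gripper": 1},
])

```text
t: 11.35
eef_pos: [0.5236, 0.1579, 0.0907]
tcp_rot: [-0.001, 0.791, 0.612, -0.0]
force: [0.2, 0.1, 0.4]
opening: 0.0007
```

jog_arm([
  {"tx": 0, "ty": 0, "tz": 0.2, "ax": 0, "ay": 0, "az": 0, "gripper": 1},
  {"tx": 0, "ty": 0, "tz": 0.2, "ax": 0, "ay": 0, "az": 0, "gripper": 1},
  {"tx": 0, "ty": 0, "tz": 0, "ax": 0, "ay": 0, "az": 0, "gripper": 1},
])

```text
t: 11.65
eef_pos: [0.5243, 0.157, 0.0877]
tcp_rot: [-0.0, 0.791, 0.611, 0.0]
force: [-0.8, -0.5, 2.3]
opening: 0.0003
```

jog_arm([
  {"tx": 0, "ty": 0, "tz": 0.2, "ax": 0, "ay": 0, "az": 0, "gripper": 1},
  {"tx": 0, "ty": 0, "tz": 0, "ax": 0, "ay": 0, "az": 0, "gripper": 1},
])

```text
t: 11.85
eef_pos: [0.5243, 0.1568, 0.0858]
tcp_rot: [-0.0, 0.791, 0.611, 0.001]
force: [0.1, 0.3, 2.9]
opening: 0.0003
```

jog_arm([
  {"tx": 0, "ty": 0, "tz": 0.2, "ax": 0, "ay": 0, "az": 0, "gripper": 1},
  {"tx": 0, "ty": 0, "tz": 0, "ax": 0, "ay": 0, "az": 0, "gripper": 1},
])

```text
t: 12.05
eef_pos: [0.5243, 0.1568, 0.0838]
tcp_rot: [-0.0, 0.791, 0.611, 0.001]
force: [-0.2, 1.0, 4.3]
opening: 0.0004
```

jog_arm([
  {"tx": 0, "ty": 0, "tz": 0.2, "ax": 0, "ay": 0, "az": 0, "gripper": 1},
  {"tx": 0, "ty": 0, "tz": 0.2, "ax": 0, "ay": 0, "az": 0, "gripper": 1},
  {"tx": 0, "ty": 0, "tz": 0, "ax": 0, "ay": 0, "az": 0, "gripper": 1},
])

```text
t: 12.35
eef_pos: [0.5244, 0.1569, 0.0799]
tcp_rot: [-0.0, 0.791, 0.611, 0.001]
force: [-1.1, 1.7, 6.2]
opening: 0.0003
```

jog_arm([
  {"tx": 0, "ty": 0, "tz": 0.2, "ax": 0, "ay": 0, "az": 0, "gripper": 1},
  {"tx": 0, "ty": 0, "tz": 0, "ax": 0, "ay": 0, "az": 0, "gripper": 1},
])

```text
t: 12.55
eef_pos: [0.5244, 0.157, 0.0781]
tcp_rot: [-0.0, 0.791, 0.611, 0.001]
force: [0.1, 0.6, 7.9]
opening: 0.0003
```

```bash
python3 -c "
from h import *
favg(6)"
```

```text
mean F [-0.65  1.5   7.62] sd [0.41 0.49 0.72] eef [0.5244 0.157  0.0782]
```

Mean 7.6 N at about 0.65 N/mm, so I add 3.5 mm.

jog_arm([
  {"tx": 0, "ty": 0, "tz": 0.2, "ax": 0, "ay": 0, "az": 0, "gripper": 1},
  {"tx": 0, "ty": 0, "tz": 0.15, "ax": 0, "ay": 0, "az": 0, "gripper": 1},
  {"tx": 0, "ty": 0, "tz": 0, "ax": 0, "ay": 0, "az": 0, "gripper": 1},
])

```text
t: 13.15
eef_pos: [0.5244, 0.1571, 0.0749]
tcp_rot: [0.0, 0.791, 0.611, 0.001]
force: [-0.7, 0.5, 10.2]
opening: 0.0005
```

```bash
python3 -c "
from h import *
favg(8)"
```

```text
mean F [-1.32  0.78  9.84] sd [0.38 0.42 0.35] eef [0.5245 0.1571 0.075 ]
```

jog_arm([
  {"tx": 0, "ty": 0, "tz": -0.5, "ax": 0, "ay": 0, "az": 0, "gripper": 1},
  {"tx": 0, "ty": 0, "tz": -1, "ax": 0, "ay": 0, "az": 0, "gripper": 1},
  {"tx": 0, "ty": 0, "tz": -2, "ax": 0, "ay": 0, "az": 0, "gripper": 1},
  {"tx": 0, "ty": 0, "tz": -4, "ax": 0, "ay": 0, "az": 0, "gripper": 0.2},
  {"tx": 0, "ty": 0, "tz": -4, "ax": 0, "ay": 0, "az": 0, "gripper": 0.2},
  {"tx": 0, "ty": 0, "tz": 0, "ax": 0, "ay": 0, "az": 0, "gripper": 0.2},
  {"tx": 0, "ty": 0, "tz": 0, "ax": 0, "ay": 0, "az": 0, "gripper": 0.2},
  {"tx": 0, "ty": 0, "tz": 0, "ax": 0, "ay": 0, "az": 0, "gripper": 0.2},
])

```text
t: 14.35
eef_pos: [0.5229, 0.1555, 0.1879]
tcp_rot: [-0.0, 0.792, 0.611, -0.001]
force: [0.2, 0.6, -0.1]
opening: 0.038
```

```bash
python3 - <<'E'
from h import *
togo(.5495,.2553,.12)
c=camera("side"); t=camera("top"); w=camera("wrist")
for n,k in(("side",c),("top",t)):
  for ce,st,_ in blobs(k,(50,110,40),(75,255,255),40)[1]: print(n,ce.round(1))
x0=np.array([.537,.2055]); ex=np.array([.9685,-.249])
for n,y in(("L",.052),("R",-.052)):
    p=x0+ex*.046+np.array([.249,.9685])*y
    for z in(.094,.0815,.0675,.0755): print(n,z,np.round(proj(c,(*p,z)),1))
print("mark",np.round(proj(c,(*(x0+ex*.046),.0755)),1))
save("q1.png",np.hstack([cv2.resize(c["image"][130:190,175:235],(480,480),interpolation=2)]))
save("w4.png",w["image"])
E
```

```text
t 14.35 eef [0.5229 0.1555 0.1879] F [ 0.24  0.6  -0.09] open 0.038
shift cm, if turned first: [10.32  0.06  6.79] present axes: [10.34  0.06  6.77] turn deg [-0.13  0.12 -0.07]
side [185.7 141.9]
side [ 41.4 167.9]
side [194.3 164.5]
side [130.9 182.2]
side [172.9 218.2]
top [245.6 278.2]
L 0.094 [203.9 144.1]
L 0.0815 [204.2 148.1]
L 0.0675 [204.5 152.5]
L 0.0755 [204.3 150. ]
R 0.094 [213.6 166.3]
R 0.0815 [213.8 170.3]
R 0.0675 [214.1 174.8]
R 0.0755 [214.  172.3]
mark [209.  160.7]
```

View pics/q1.png

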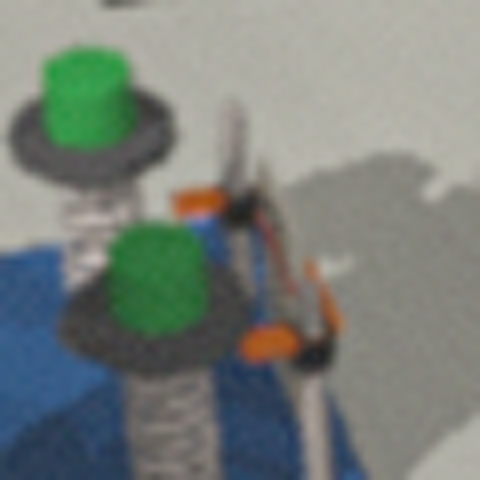

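View pics/w4.png

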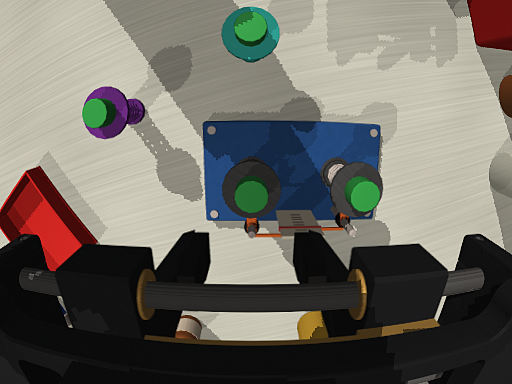

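The side crop shows the left pointer finger top at image (200,154), which is about 8–10 mm below the mark level (150.0 at the post). The right one is at (209,171), above its mark level of 172.3. Together with the stiffness (0.33 against 0.65 N/mm), this makes the left spring the tired one. The wrist view shows both springs upright. I grasp the left knob.

jog_arm([
  {"tx": 3.4, "ty": 0, "tz": 0, "ax": 0, "ay": 0, "az": 0, "gripper": 0.2},
  {"tx": 3.4, "ty": 0, "tz": 0, "ax": 0, "ay": 0, "az": 0, "gripper": 0.2},
  {"tx": 3.5, "ty": 0.05, "tz": 0, "ax": 0, "ay": 0, "az": 0, "gripper": 0.2},
  {"tx": 0, "ty": 0, "tz": 4, "ax": 0, "ay": 0, "az": 0, "gripper": 0.2},
  {"tx": 0, "ty": 0, "tz": 3.8, "ax": 0, "ay": 0, "az": 0, "gripper": 0.2},
  {"tx": 0, "ty": 0, "tz": 0, "ax": 0, "ay": 0, "az": 0, "gripper": 0.2},
  {"tx": 0, "ty": 0, "tz": 0, "ax": 0, "ay": 0, "az": 0, "gripper": 0.2},
])

```text
t: 15.2
eef_pos: [0.5501, 0.2555, 0.1107]
tcp_rot: [-0.0, 0.792, 0.611, -0.001]
force: [0.3, -0.5, 0.6]
opening: 0.0706
```

```bash
python3 - <<'E'
from h import *
togo(.5495,.2553,.068)
c=camera("side"); w=camera("wrist")
save("g1.png",np.hstack([cv2.resize(c["image"][90:190,140:240],(400,400),interpolation=2),cv2.resize(w["image"][130:330,150:350],(400,400),interpolation=2)]))
E
```

```text
t 15.2 eef [0.5501 0.2555 0.1107] F [ 0.3  -0.48  0.62] open 0.0706
shift cm, if turned first: [-0.04 -0.05  4.27] present axes: [-0.03 -0.04  4.27] turn deg [-0.09  0.09 -0.06]
```

View pics/g1.png

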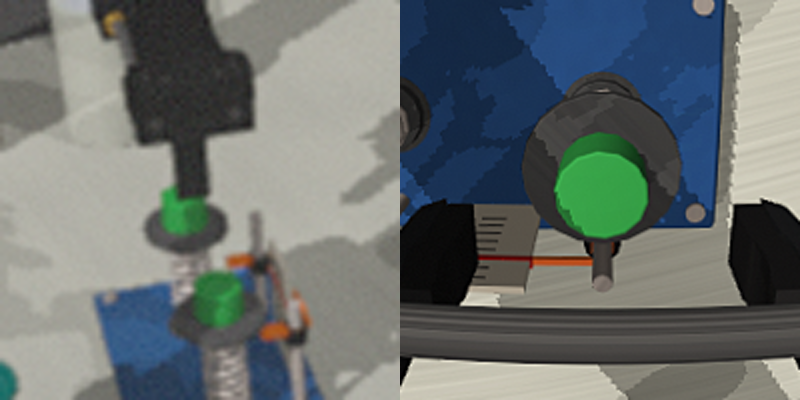

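The wrist crop shows the fingers straddling the knob symmetrically, with finger inner faces at 478 and 730 and the knob centre at 600. I descend and grip.

jog_arm([
  {"tx": 0, "ty": -0.05, "tz": 2, "ax": 0, "ay": 0, "az": 0, "gripper": 0.2},
  {"tx": 0, "ty": 0, "tz": 1.2, "ax": 0, "ay": 0, "az": 0, "gripper": 0.2},
  {"tx": 0, "ty": 0, "tz": 0.7, "ax": 0, "ay": 0, "az": 0, "gripper": 0.2},
  {"tx": 0, "ty": 0, "tz": 0.2, "ax": 0, "ay": 0, "az": 0, "gripper": 0.2},
  {"tx": 0, "ty": 0, "tz": 0, "ax": 0, "ay": 0, "az": 0, "gripper": 0.2},
  {"tx": 0, "ty": 0, "tz": 0, "ax": 0, "ay": 0, "az": 0, "gripper": 0.2},
])

```text
t: 15.9
eef_pos: [0.5505, 0.2562, 0.0707]
tcp_rot: [0.0, 0.792, 0.611, 0.001]
force: [-0.7, -0.3, -0.2]
opening: 0.0707
```

jog_arm([
  {"tx": 0, "ty": 0, "tz": 0, "ax": 0, "ay": 0, "az": 0, "gripper": 0.45},
  {"tx": 0, "ty": 0, "tz": 0, "ax": 0, "ay": 0, "az": 0, "gripper": 0.6},
  {"tx": 0, "ty": 0, "tz": 0, "ax": 0, "ay": 0, "az": 0, "gripper": 0.65},
  {"tx": 0, "ty": 0, "tz": 0, "ax": 0, "ay": 0, "az": 0, "gripper": 0.7},
  {"tx": 0, "ty": 0, "tz": 0, "ax": 0, "ay": 0, "az": 0, "gripper": 0.8},
  {"tx": 0, "ty": 0, "tz": 0, "ax": 0, "ay": 0, "az": 0, "gripper": 1},
  {"tx": 0, "ty": 0, "tz": 0, "ax": 0, "ay": 0, "az": 0, "gripper": 1},
], squeeze=15)

```text
t: 16.6
eef_pos: [0.5501, 0.256, 0.0701]
tcp_rot: [0.0, 0.792, 0.611, 0.0]
force: [-0.2, 0.0, 0.6]
opening: 0.0301
```

jog_arm([
  {"tx": 0, "ty": 0, "tz": -0.3, "ax": 0, "ay": 0, "az": 0, "gripper": 1},
  {"tx": 0, "ty": 0, "tz": -0.7, "ax": 0, "ay": 0, "az": 0, "gripper": 1},
  {"tx": 0, "ty": 0, "tz": -1, "ax": 0, "ay": 0, "az": 0, "gripper": 1},
  {"tx": 0, "ty": 0, "tz": 0, "ax": 0, "ay": 0, "az": 0, "gripper": 1},
])

```text
t: 17.0
eef_pos: [0.5512, 0.2567, 0.0919]
tcp_rot: [0.0, 0.792, 0.611, 0.002]
force: [0.8, -0.1, -1.7]
opening: 0.0295
```

```bash
python3 - <<'E'
from h import *
favg(4)
c=camera("side")
for ce,st,_ in blobs(c,(50,110,40),(75,255,255),30)[1]: print(ce.round(1),st)
E
```

```text
mean F [-0.14 -0.05 -1.34] sd [0.31 0.39 0.54] eef [0.5499 0.2559 0.0901]
[ 41.1 168. ] [ 19 158  46  20 175]
[194.2 164.4] [189 158  12  14 131]
[130.9 182.2] [125 176  13  14 149]
[172.8 218.2] [166 211  14  16 186]
```

The force reads -1.34 N against 1.28 N expected for 130 g, so the spring is held. I lift and carry it.

jog_arm([
  {"tx": 0, "ty": 0, "tz": -1.5, "ax": 0, "ay": 0, "az": 0, "gripper": 1},
  {"tx": 0, "ty": 0, "tz": -2.5, "ax": 0, "ay": 0, "az": 0, "gripper": 1},
  {"tx": 0, "ty": 0, "tz": -3, "ax": 0, "ay": 0, "az": 0, "gripper": 1},
  {"tx": 0, "ty": 0, "tz": -3, "ax": 0, "ay": 0, "az": 0, "gripper": 1},
  {"tx": 0, "ty": 0, "tz": -2, "ax": 0, "ay": 0, "az": 0, "gripper": 1},
  {"tx": 0, "ty": 0, "tz": -1, "ax": 0, "ay": 0, "az": 0, "gripper": 1},
  {"tx": 0, "ty": 0, "tz": 0, "ax": 0, "ay": 0, "az": 0, "gripper": 1},
])

```text
t: 17.95
eef_pos: [0.5506, 0.2563, 0.221]
tcp_rot: [0.0, 0.792, 0.611, 0.001]
force: [-0.8, 0.1, -1.9]
opening: 0.0294
```

jog_arm([
  {"tx": -1.6, "ty": 0.4, "tz": 0, "ax": 0, "ay": 0, "az": 0, "gripper": 1},
  {"tx": -3, "ty": 0.6, "tz": 0, "ax": 0, "ay": 0, "az": 0, "gripper": 1},
  {"tx": -3, "ty": 0.6, "tz": 0, "ax": 0, "ay": 0, "az": 0, "gripper": 1},
  {"tx": -3, "ty": 0.6, "tz": 0, "ax": 0, "ay": 0, "az": 0, "gripper": 1},
  {"tx": -3, "ty": 0.6, "tz": 0, "ax": 0, "ay": 0, "az": 0, "gripper": 1},
  {"tx": -3, "ty": 0.6, "tz": 0, "ax": 0, "ay": 0, "az": 0, "gripper": 1},
  {"tx": -3, "ty": 0.6, "tz": 0, "ax": 0, "ay": 0, "az": 0, "gripper": 1},
  {"tx": -3, "ty": 0.6, "tz": 0, "ax": 0, "ay": 0, "az": 0, "gripper": 1},
])

```text
t: 18.75
eef_pos: [0.5356, 0.0227, 0.2185]
tcp_rot: [-0.001, 0.792, 0.611, -0.002]
force: [0.2, -0.2, -1.4]
opening: 0.0297
```

jog_arm([
  {"tx": -3, "ty": 0.6, "tz": 0, "ax": 0, "ay": 0, "az": 0, "gripper": 1},
  {"tx": -3, "ty": 0.6, "tz": 0, "ax": 0, "ay": 0, "az": 0, "gripper": 1},
  {"tx": -3, "ty": 0.6, "tz": 0, "ax": 0, "ay": 0, "az": 0, "gripper": 1},
  {"tx": -3, "ty": 0.6, "tz": 0, "ax": 0, "ay": 0, "az": 0, "gripper": 1},
  {"tx": -3, "ty": 0.6, "tz": 0, "ax": 0, "ay": 0, "az": 0, "gripper": 1},
  {"tx": -3, "ty": 0.6, "tz": 0, "ax": 0, "ay": 0, "az": 0, "gripper": 1},
  {"tx": -2, "ty": 0.4, "tz": 0, "ax": 0, "ay": 0, "az": 0, "gripper": 1},
  {"tx": 0, "ty": 0, "tz": 0, "ax": 0, "ay": 0, "az": 0, "gripper": 1},
])

```text
t: 19.55
eef_pos: [0.5226, -0.1832, 0.2183]
tcp_rot: [-0.0, 0.794, 0.608, -0.002]
force: [-0.0, 0.0, -1.7]
opening: 0.0298
```

```bash
python3 - <<'E'
from h import *
favg(2); togo(.5238,-.1826,.10)
E
```

```text
mean F [ 0.44  0.62 -1.59] sd [0.34 0.25 0.59] eef [ 0.524  -0.178   0.2189]
t 19.65 eef [ 0.524  -0.178   0.2189] F [ 0.78  0.37 -2.18] open 0.0295
shift cm, if turned first: [-0.45  0.09 11.89] present axes: [-0.45  0.13 11.89] turn deg [-0.16 -0.02 -0.13]
```

jog_arm([
  {"tx": -0.2, "ty": 0, "tz": 2, "ax": 0, "ay": 0, "az": 0, "gripper": 1},
  {"tx": -0.2, "ty": 0, "tz": 3, "ax": 0, "ay": 0, "az": 0, "gripper": 1},
  {"tx": 0, "ty": 0, "tz": 3, "ax": 0, "ay": 0, "az": 0, "gripper": 1},
  {"tx": 0, "ty": 0, "tz": 3, "ax": 0, "ay": 0, "az": 0, "gripper": 1},
  {"tx": 0, "ty": 0, "tz": 2, "ax": 0, "ay": 0, "az": 0, "gripper": 1},
  {"tx": 0, "ty": 0, "tz": 1.2, "ax": 0, "ay": 0, "az": 0, "gripper": 1},
  {"tx": 0, "ty": 0, "tz": 0.8, "ax": 0, "ay": 0, "az": 0, "gripper": 1},
  {"tx": 0, "ty": 0, "tz": 0, "ax": 0, "ay": 0, "az": 0, "gripper": 1},
])

```text
t: 20.45
eef_pos: [0.5242, -0.1809, 0.0696]
tcp_rot: [-0.001, 0.791, 0.612, -0.0]
force: [-0.1, 0.7, -1.2]
opening: 0.0294
```

```bash
python3 - <<'E'
from h import *
favg(3); togo(.5238,-.1826,.0565)
c=camera("side");w=camera("wrist")
save("t1.png",np.hstack([cv2.resize(c["image"][200:350,200:350],(400,400),interpolation=2),cv2.resize(w["image"][100:340,130:370],(400,400),interpolation=2)]))
E
```

```text
mean F [-0.42 -0.06 -1.27] sd [0.26 0.12 0.65] eef [ 0.5252 -0.1818  0.071 ]
t 20.6 eef [ 0.5252 -0.1818  0.071 ] F [-0.63 -0.14 -1.25] open 0.0297
shift cm, if turned first: [-0.12 -0.11  1.45] present axes: [-0.12 -0.12  1.45] turn deg [ 0.1  -0.01 -0.05]
```

View pics/t1.png

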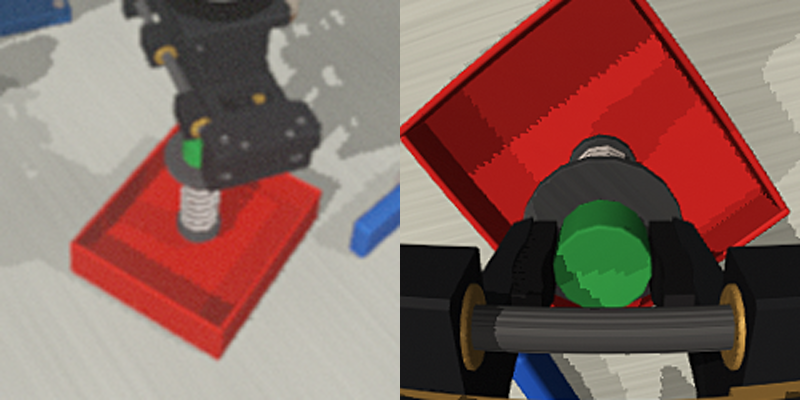

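The spring hangs upright over the middle of the tray, with its foot at (198,232) in the crop and inside the walls. I lower it in 2 mm steps while watching the force.

jog_arm([
  {"tx": 0, "ty": 0, "tz": 0.5, "ax": 0, "ay": 0, "az": 0, "gripper": 1},
  {"tx": 0, "ty": 0, "tz": 0.3, "ax": 0, "ay": 0, "az": 0, "gripper": 1},
  {"tx": 0, "ty": 0, "tz": 0.2, "ax": 0, "ay": 0, "az": 0, "gripper": 1},
  {"tx": 0, "ty": 0, "tz": 0, "ax": 0, "ay": 0, "az": 0, "gripper": 1},
])

```text
t: 21.1
eef_pos: [0.5242, -0.1817, 0.0597]
tcp_rot: [-0.0, 0.792, 0.611, -0.0]
force: [-0.6, 0.4, -1.0]
opening: 0.0294
```

jog_arm([
  {"tx": 0, "ty": 0, "tz": 0.2, "ax": 0, "ay": 0, "az": 0, "gripper": 1},
  {"tx": 0, "ty": 0, "tz": 0, "ax": 0, "ay": 0, "az": 0, "gripper": 1},
  {"tx": 0, "ty": 0, "tz": 0, "ax": 0, "ay": 0, "az": 0, "gripper": 1},
])

```text
t: 21.4
eef_pos: [0.5244, -0.1817, 0.0581]
tcp_rot: [-0.0, 0.792, 0.611, 0.0]
force: [-0.1, 0.2, -0.2]
opening: 0.0297
```

jog_arm([
  {"tx": 0, "ty": 0, "tz": 0.15, "ax": 0, "ay": 0, "az": 0, "gripper": 1},
  {"tx": 0, "ty": 0, "tz": 0, "ax": 0, "ay": 0, "az": 0, "gripper": 1},
  {"tx": 0, "ty": 0, "tz": 0, "ax": 0, "ay": 0, "az": 0, "gripper": 1},
])

```text
t: 21.7
eef_pos: [0.5244, -0.1817, 0.0566]
tcp_rot: [-0.0, 0.792, 0.611, 0.0]
force: [-0.3, -0.1, -0.7]
opening: 0.0297
```

```bash
python3 - <<'E'
from h import *
favg(5)
E
```

```text
mean F [-0.09 -0.05 -1.31] sd [0.37 0.25 0.46] eef [ 0.5245 -0.1818  0.0566]
```

Still hanging, so I keep lowering.

jog_arm([
  {"tx": 0, "ty": 0, "tz": 0.1, "ax": 0, "ay": 0, "az": 0, "gripper": 1},
  {"tx": 0, "ty": 0, "tz": 0, "ax": 0, "ay": 0, "az": 0, "gripper": 1},
])

```text
t: 22.15
eef_pos: [0.5246, -0.1818, 0.0557]
tcp_rot: [0.0, 0.792, 0.611, 0.0]
force: [0.1, 0.1, 1.2]
opening: 0.0295
```

```bash
python3 -c "
from h import *
favg(5)"
```

```text
mean F [-0.2  -0.29  0.8 ] sd [0.4  0.47 0.36] eef [ 0.5246 -0.1818  0.0557]
```

jog_arm([
  {"tx": 0, "ty": 0, "tz": 0.1, "ax": 0, "ay": 0, "az": 0, "gripper": 1},
  {"tx": 0, "ty": 0, "tz": 0, "ax": 0, "ay": 0, "az": 0, "gripper": 1},
])

```text
t: 22.6
eef_pos: [0.5246, -0.1818, 0.0546]
tcp_rot: [0.0, 0.792, 0.611, 0.0]
force: [-0.7, -0.2, 1.6]
opening: 0.0296
```

```bash
python3 -c "
from h import *
favg(5)"
```

```text
mean F [-0.06 -0.26  0.71] sd [0.35 0.32 0.54] eef [ 0.5246 -0.1818  0.0546]
```

jog_arm([
  {"tx": 0, "ty": 0, "tz": -0.1, "ax": 0, "ay": 0, "az": 0, "gripper": 1},
  {"tx": 0, "ty": 0, "tz": 0, "ax": 0, "ay": 0, "az": 0, "gripper": 0.62},
  {"tx": 0, "ty": 0, "tz": 0, "ax": 0, "ay": 0, "az": 0, "gripper": 0.5},
  {"tx": 0, "ty": 0, "tz": 0, "ax": 0, "ay": 0, "az": 0, "gripper": 0.3},
  {"tx": 0, "ty": 0, "tz": 0, "ax": 0, "ay": 0, "az": 0, "gripper": 0.2},
  {"tx": 0, "ty": 0, "tz": 0, "ax": 0, "ay": 0, "az": 0, "gripper": 0.2},
])

```text
t: 23.45
eef_pos: [0.5244, -0.1817, 0.0555]
tcp_rot: [-0.0, 0.791, 0.611, -0.0]
force: [0.2, -0.1, 0.6]
opening: 0.0632
```

jog_arm([
  {"tx": 0, "ty": 0, "tz": -1, "ax": 0, "ay": 0, "az": 0, "gripper": 0.2},
  {"tx": 0, "ty": 0, "tz": -2, "ax": 0, "ay": 0, "az": 0, "gripper": 0.2},
  {"tx": 0, "ty": 0, "tz": -3, "ax": 0, "ay": 0, "az": 0, "gripper": 0.2},
  {"tx": 0, "ty": 0, "tz": -4, "ax": 0, "ay": 0, "az": 0, "gripper": 0.2},
  {"tx": 0, "ty": 0, "tz": -4, "ax": 0, "ay": 0, "az": 0, "gripper": 0.2},
  {"tx": 0, "ty": 0, "tz": -4, "ax": 0, "ay": 0, "az": 0, "gripper": 0.2},
  {"tx": 0, "ty": 0, "tz": 0, "ax": 0, "ay": 0, "az": 0, "gripper": 0.2},
  {"tx": 0, "ty": 0, "tz": 0, "ax": 0, "ay": 0, "az": 0, "gripper": 0.2},
])

```text
t: 24.25
eef_pos: [0.5247, -0.1819, 0.2368]
tcp_rot: [0.001, 0.792, 0.611, 0.001]
force: [-0.2, -0.6, -0.5]
opening: 0.0703
```

```bash
python3 - <<'E'
from h import *
favg(2)
c=camera("side"); c0=np.load("side.npy",allow_pickle=True).item()
for ce,st,_ in blobs(c,(50,110,40),(75,255,255),30)[1]: print(ce.round(1),st)
print("expect knob side",np.round(proj(c,(.5246,-.1818,.108)),1))
for z in ((20,150,90),(30,255,255)),((100,140,60),(125,255,255)):
  for k in(c0,c): print([ (ce.round(1).tolist(),st[4]) for ce,st,_ in blobs(k,*z,100)[1]])
save("f.png",cv2.resize(c["image"],(768,576),interpolation=2))
E
```

```text
mean F [-0.27  0.17 -0.57] sd [0.17 0.26 0.08] eef [ 0.5234 -0.1816  0.2348]
[ 41.9 167.7] [ 19 158  47  20 180]
[194.2 164.5] [189 159  12  12 127]
[130.8 182.2] [125 176  13  14 148]
[172.8 218.2] [166 211  14  16 188]
[275.5 258.9] [268 250  16  19 231]
expect knob side [276.2 254.6]
[([274.3, 144.3], np.int32(704))]
[]
[([120.5, 67.3], np.int32(363)), ([202.5, 202.4], np.int32(608)), ([344.7, 280.3], np.int32(339))]
[([120.4, 67.2], np.int32(366)), ([176.6, 172.6], np.int32(328)), ([344.6, 280.3], np.int32(336))]
```

View pics/f.png

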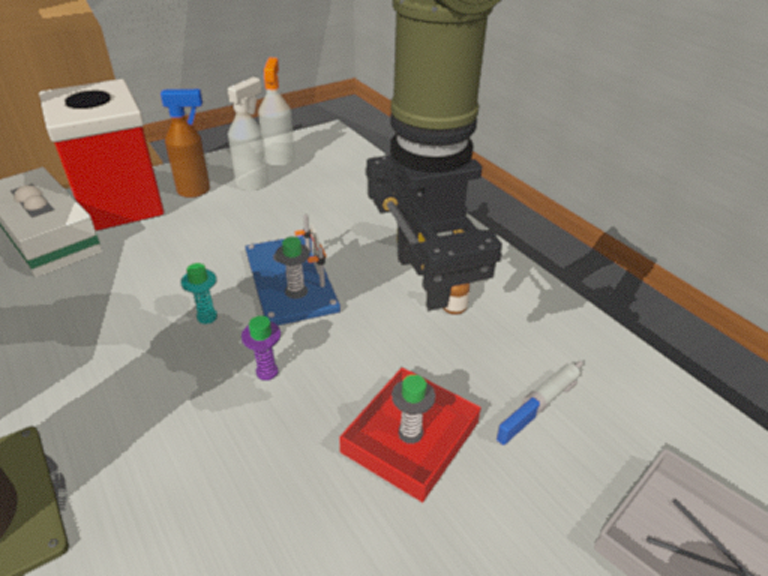

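The side view shows the rejected spring standing upright in the tray at (412,410) and the sound one on its seat at (293,265). The gripper is clear of everything.

```bash
python3 -c "
from h import *
print(sign_off())"
```

```text
the job is handed in; nothing more can be done
None
```

I tested both springs on the tester, put the tired (left) one in the red reject tray, and handed the job in at about 24.5 s of the 61 s allowed.

- **Pressing:** I pressed each knob straight down with shut fingers. The highest mean force was about 10.2 N on the left and 9.8 N on the right.
- **Which spring is tired:** The left spring gave about 0.33 N/mm and its pointer stopped below the red mark. The right gave about 0.65 N/mm and its pointer stopped above it. I judged the pointer heights from one side view, and they agree with the stiffness.
- **Reject tray:** I lifted the left spring by its knob. The wrist read 1.3 N, which fits 130 g. I lowered it until it touched the tray floor at under 1 N mean, and the final picture shows it standing upright inside the tray.
- **Surroundings:** The right spring still stands on its seat, and its knob is within 0.5 pixel of where it started. The syringe and both decoy springs have not moved.

**Disagreements and gaps:**
- **Fingertip height:** The real fingertips sat about 35 mm above the reported tool point, so I found the true contact height by force.
- **Yellow jar and vial:** The arm hid the jar and part of the vial in the last picture, so I could not check their final positions. No move went near either of them at their height.

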